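# Load the polarimeter

## Task

Load the polarimeter: pull its bottom-hinged hatch forward and all the way down to its stop, lay the glass sample tube from the bench level in the two V-rests inside with one metal cap beyond each rest, then push the hatch back up and over until it is fully shut. Let go of the tube before you shut the hatch, and do not disturb the beaker, vial and dish on the bench.

Things in the scene. Friction and masses are not known exactly. Their poses are not given: they have to be found in the camera images.
- polarimeter: White fixed bench instrument, 252 x 304 x 125 mm (x, y, z). Origin on the desk under its middle; x to its back, y to its left, z up; front faces -x. Two housings (y beyond +-82 mm, 125 mm high) flank a sample bay 164 mm wide, open to x = -120 mm in front, closed at x = +12 mm by the rear deck, and covered by a grey hatch. A small display is on the right housing.
- deck (a point): Middle of the flat top of the polarimeter's rear deck, 112 mm above the desk, at x = 70 mm, y = 0 of the polarimeter. The deck runs from x = 12 to 130 mm and is 164 mm wide; it is free for a finger to come down behind the lip of the shut hatch.
- cradle (a point): Where the middle of the seated tube belongs: on the tube's axis, midway between the two aluminium V-rests, 72 mm above the desk, at x = -40 mm, y = 0 of the polarimeter; axes as the polarimeter's. For a gripper, 50 mm are free before and behind the tube's axis and 50 mm below it, down to the black bay floor. Short lens barrels stand 75 mm to its left and right.
- rest_left (a point): Middle of the left V-rest, on the axis of a seated tube, 31 mm to the left (polarimeter +y) of the cradle point; its twin is as far to the right. Each is 12 mm wide along y (25 to 37 mm from the cradle point), a 90 degree V, 38 mm open at its top, which is 5 mm above this point. 50 mm are free between the two for the fingers.
- hatch_hinge (a point): Middle of the hatch's hinge line, which runs along the polarimeter's y at the lower front edge of the bay: x = -115 mm, z = 30 mm of the polarimeter. Fully down, the hatch's lip edge still stands up about 100 mm in front of this line and 150 mm above the desk.
- hatch (a joint): Angle of the grey hatch, rad: 0 shut, growing as its lip edge goes up, forward and down, to the stop at 1.66. 160 mm wide, 5 mm thick, 0.35 kg, bent: shut, it rises 50 mm straight from the hinge, then slopes 135 mm back rising 40 mm, ending over the deck's front edge. Damped, no catch: left below 0.65 rad it falls shut, beyond 0.85 it falls open, within 3 s.
- lip_mid (a point): Moves with the hatch: middle of the free edge of its aluminium pull lip, a strip 130 mm long (y), 5 mm thick, with an 8 mm bead on this edge, 22 mm proud of the hatch's outer face. Shut: 125 mm behind and 108 mm above the hinge line, 26 mm above the deck, lip pointing up, leaning 17 degrees forward. Fully down: lip points forward, 12 degrees down, this point foremost.
- tube: Loose glass sample tube, 120 mm long, lying on the desk at the start. Origin at its middle on its axis (13 mm above the desk at the start), y along the tube; both ends are alike. Glass body 18 mm in diameter, 90 mm long between hexagonal metal end caps, 26 mm across flats, 15 mm long each. About 0.09 kg.
- beaker: Small glass beaker, 51 mm wide, 52 mm high, loose on the desk; origin under its middle. To be left alone.
- vial: Small brown vial with black cap, 22 mm wide, 48 mm high, loose on the desk; origin under its middle. To be left alone.
- petri: Closed petri dish, 59 mm wide, 16 mm high, loose on the desk; origin under its middle. To be left alone.

How it is judged (in metres and radians):
On the way, in this order (a step that is already met when the one before it is completed fails the run):
1. the hatch is fully down, with the tube not yet in the bay (value of joint hatch above 1.5 rad and distance between tube and cradle above 0.08 m), for 0.2 s.
2. with the hatch down, the tube lies in both V-rests, let go (value of joint hatch above 1.4 rad and x of tube in the frame of cradle between -0.004 and 0.004 m and y of tube in the frame of cradle between -0.012 and 0.012 m and z of tube in the frame of cradle between -0.004 and 0.004 m and angle between the y axis of tube and the y axis of cradle, either way round below 0.08 rad and contact force between tube and the fingers below 0.1 N), for 0.2 s.
At the end, for the whole second after the job is handed in: The hatch is shut (within 0.05 rad) and the tube rests in both V-rests: its middle within 4 mm of the cradle point across and in height, within 12 mm along, its axis within 0.08 rad, at rest (value of joint hatch below 0.05 rad and x of tube in the frame of cradle between -0.004 and 0.004 m and y of tube in the frame of cradle between -0.012 and 0.012 m and z of tube in the frame of cradle between -0.004 and 0.004 m and angle between the y axis of tube and the y axis of cradle, either way round below 0.08 rad and linear speed of tube below 0.02 m/s); the robot touches nothing.
It fails at once if the beaker is shoved or tipped over (distance of beaker from where it was at the start of the episode above 0.03 m or angle between beaker's own z axis and vertical above 0.5 rad).
It fails at once if the vial is shoved or tipped over (distance of vial from where it was at the start of the episode above 0.03 m or angle between vial's own z axis and vertical above 0.5 rad).
It fails at once if the petri dish is shoved (distance of petri from where it was at the start of the episode above 0.03 m).
It also fails if it takes over 72 s, if anything falls off the work surface, if the arm or the gripper's body presses on something with over 40 N, if the wrist force passes 120 N, or if a joint passes its speed limit or range.

## Robot

A 6-joint arm with a two-finger parallel gripper is mounted at the origin on a cart in front of the work surface, level with it; the furniture and walls round the work are solid. World frame = base frame: x ahead of the robot, y to its left, z up, the work surface at z = 0. Lengths are in mm, angles in rad, forces in N, time in s.
With the tool pointing down it reaches from about 350 to 950 mm from the base axis. Payload 17.4 kg.
Tool frame: the origin (TCP) lies at the very end of the fingers, on their centre line; the grasp point (between the pads) lies r.grip_point_offset behind it (r.grip_point_offset is the distance from the TCP to the grasp point, in mm); z points along the fingers, y is the line along which they close (so a half turn about z gives the same grasp; the last joint's range is limited). The gripper opens to 93 mm and grips with 3 to 60 N. Pads are 15 mm wide; open, the fingers measure 128 mm over their backs; the gripper's body (75 mm by 188 mm) begins 65 mm behind the grasp point.
Start: joints at [1.247, 0.116, 1.442, -0, 1.584, -0.038], TCP at [190.307, 647.623, 218.646] pointing down, gripper open.
Joint ranges: [-2.83, 2.83], [-0.83, 2.19], [0.07, 2.5], [-1.14, 4.28], [0.01, 3], [-2.97, 2.97]. Speed limits (rad/s): [1.89, 1.89, 2.22, 3.14, 3.14, 3.14].

## Interface

Orientations are given as a unit quaternion [x, y, z, w].
In Python, from workcell import r gives the robot as it stands.
- The arm moves only by the tool drive_effector, called after "Request:" as a command line: name --argument value ..., lists and objects as JSON in quotes. Schema: {"type":"object","properties":{"steps":{"type":"string"},"only":{"type":"string"},"quiet":{"type":"boolean"},"lines":{"type":"string"}},"required":["steps"],"additionalProperties":false}. steps is a string of 1 to 12 rows, parted by semicolons, with the numbers parted by commas; each row has 5 numbers: the finger opening in mm, then dx, dy, dz in units of 20 mm, then a turn about the tool's z in units of 0.1 rad; each row is the pose to reach, as a shift and turn from the pose commanded when the call began, along the tool's axes at that moment; what a row does not reach only later rows make up. A row lasts 1/12 s, in which the tool goes at most 41.7 mm and 0.125 rad, less where a joint would pass 70% of its speed; a pose out of reach is approached as far as the arm can. The fingers move at their own pace and stop on an object; the grip force is fixed at half the most. Time passes only in rows, so rows that do not move let the fingers close. The tool returns the time, the measured TCP pose, the force, the opening and the grip force at its end. only (a regular expression) keeps the lines of the reply that match it, lines (a string "A,B") keeps lines A to B, and quiet returns only ok. Input that does not fit is refused with a message, and nothing moves.
- r.observe(): the state, without advancing time (a new reading comes with each control period).
- r.get_image(name): name is "side" or "top"; returns a dict with "pixels" (480x640x3 uint8, red, green, blue), "fovy" (degrees; the focal length in pixels is half the picture's height over the tangent of half this angle, whatever the lens; pixels are square), "cx", "cy" (the principal point, pixels), "eye" and "orientation" of the camera in the world. Camera axes: x right, y up, looking along -z (the intrinsics and any distortion apply to the point x, -y, -z); pixel columns grow to the right and rows downward; lengths in mm; the calibration is good to about 2 mm. A picture is of the moment at which its call begins. There is no depth.
- r.close_job(): hands the job in; it is judged then, once.
The state is a dict: "time": time; "joint_positions": joint angles; "joint_velocities": joint speeds; "tau": joint torques, N m; "tcp_pos": TCP position; "ee_rot": TCP orientation; "wrist_force": force on the tool from outside, world axes, zero at the start; "torque": the same for the moment, N m; "opening": finger opening in mm; "gripper_force": force on a finger pad.
Only numpy, scipy, OpenCV 4.12 (cv2) and the standard library are available. Lean on these libraries where they do the work, as an engineer would, in place of code of your own. Each camera call takes 0.05 s, during which the arm holds its last target. There are 200 camera calls.

## Working session

There is one attempt and no reset: what is moved stays moved. The work goes in short steps, Python scripts to look and compute and a tool call to move; the robot and the scene stay as the last step left them, time stands still between calls to the robot, and variables do not carry over. Pictures are saved under pics/ and viewed, at most 11 in all, crops included, and the job is handed in when it is done.

```bash
ls; mkdir -p pics; python3 - <<'E'
from workcell import r
import cv2
for n in("side","top"):
    d=r.get_image(n); cv2.imwrite(f"pics/{n}0.png",d["pixels"][:,:,::-1]); print({k:v for k,v in d.items() if k!="pixels"})
print(r.observe(), r.grip_point_offset)
E
```

```text
pics
workcell.py
{'fovy': 50.19363717824856, 'cx': 311.4274475223257, 'cy': 238.52404951922543, 'eye': array([324.74967775, 795.92484874, 690.35970787]), 'orientation': array([-0.06852621,  0.46707605,  0.87496738, -0.10759274])}
{'fovy': 46.89582727634488, 'cx': 326.6226856049557, 'cy': 230.8435978211587, 'eye': array([ 450.35803343,  -60.45453709, 1462.84923397]), 'orientation': array([-0.02792486,  0.02938061,  0.7156654 , -0.6972661 ])}
{'time': 0.1, 'joint_positions': array([ 1.24716245e+00,  1.16406016e-01,  1.44219858e+00, -5.76489291e-07,
        1.58395643e+00, -3.77809410e-02]), 'joint_velocities': array([ 0.00017701, -0.00069628, -0.00162132,  0.00033017, -0.00048768,
        0.00109161]), 'tau': array([ 1.84722303e-03, -7.22897887e+01, -6.23864150e+01,  7.82436552e-02,
        2.25975236e-02, -8.16230590e-05]), 'tcp_pos': array([190.27490411, 647.44597837, 218.00049875]), 'ee_rot': array([ 1.42440336e-01,  9.89803271e-01, -4.76353208e-04, -8.67369567e-05]), 'wrist_force': array([ 0.10687678, -0.6821934 ,  0.0498188 ]), 'torque': array([ 0.00796459,  0.04399761, -0.01566867]), 'gripper_force': 0.0, 'opening': 92.96390798478083} 18.8
```

View pics/top0.png

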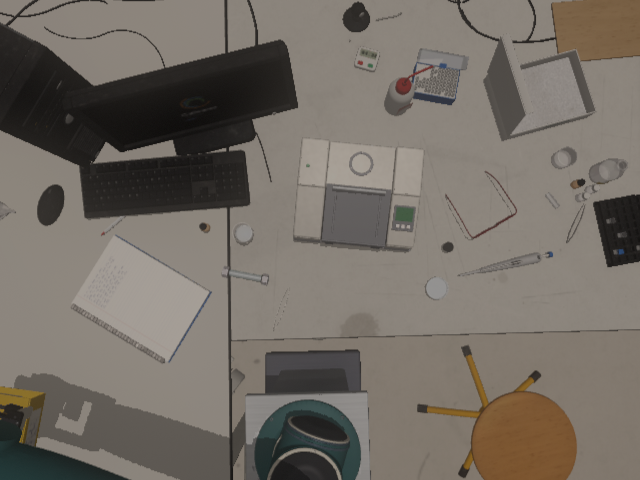

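View pics/side0.png

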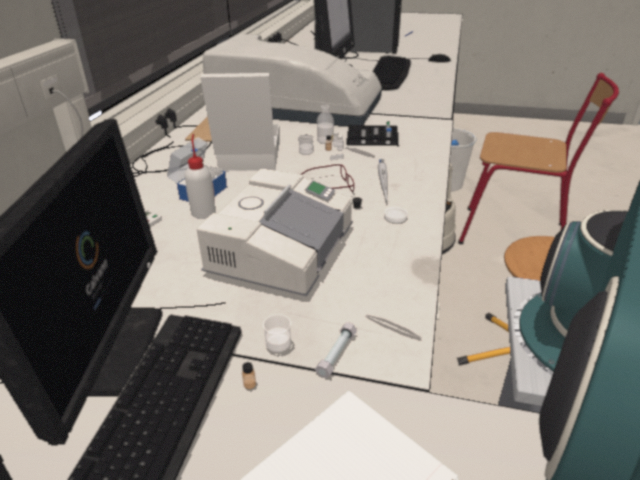

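Top view: polarimeter at about (293–424, 138–250), tube from (225,273) to (267,280), beaker (243,233), vial (205,228), petri (436,288). The side view shows the tube from (324,368) to (349,330). I'll enlarge both views.

```bash
python3 - <<'E'
import cv2
a=cv2.imread("pics/top0.png"); b=cv2.imread("pics/side0.png")
cv2.imwrite("pics/t1.png",cv2.resize(a[130:290,190:450-50],None,fx=3.6,fy=3.6,interpolation=cv2.INTER_CUBIC))
cv2.imwrite("pics/t1.png",cv2.resize(a[130:290,215:428],None,fx=3.75,fy=3.75,interpolation=cv2.INTER_CUBIC))
cv2.imwrite("pics/s1.png",cv2.resize(b[160:385,190:370],None,fx=2.6667,fy=2.6667,interpolation=cv2.INTER_CUBIC))
E
```

```text
(no output)
```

View pics/t1.png

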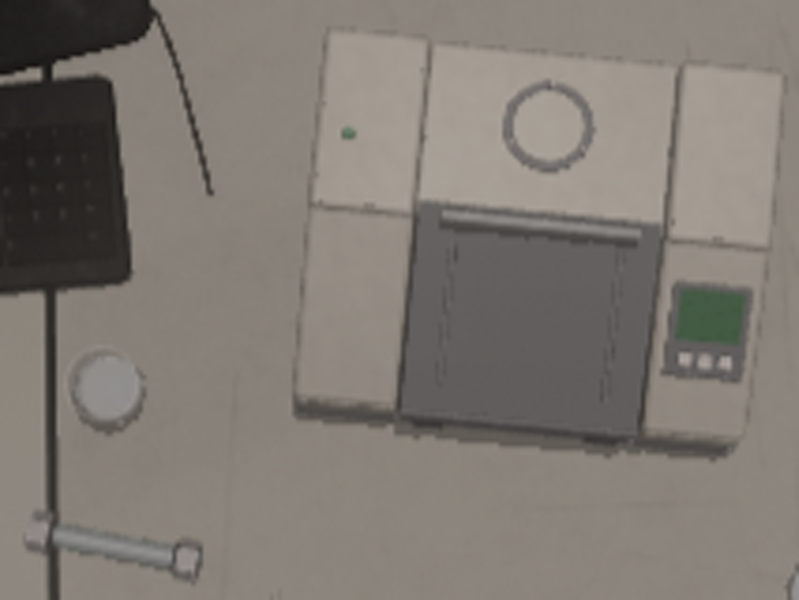

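View pics/s1.png

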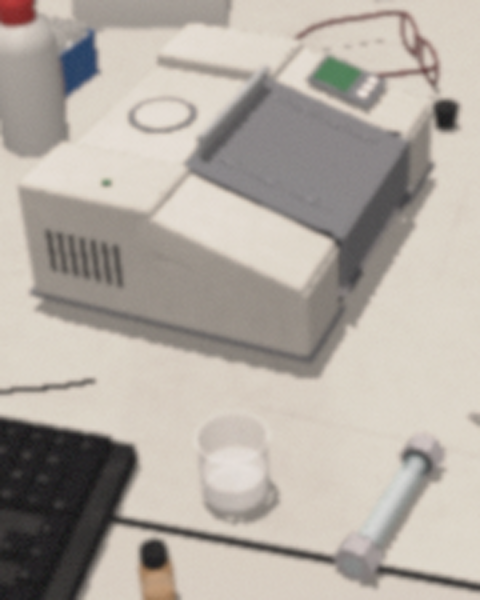

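The top crop shows the ring centre at (548,126), the lip ends at (442,213) and (641,237), the back corners at (330,28) and (783,72), and the cap middles at (40,532) and (187,559). The side crop shows the ring at (163,114), the near-left top corner at (22,185) and the caps at (359,556) and (422,453). I'll fit the poses to these.

```bash
cat > cam.py <<'E'
import numpy as np
from scipy.spatial.transform import Rotation as R
from scipy.optimize import least_squares
C={"side":(50.19363717824856,311.4274475,238.5240495,[324.74967775,795.92484874,690.35970787],[-0.06852621,0.46707605,0.87496738,-0.10759274]),
"top":(46.89582727634488,326.62268560,230.84359782,[450.35803343,-60.45453709,1462.84923397],[-0.02792486,0.02938061,0.7156654,-0.6972661])}
def proj(n,P):
    f,cx,cy,e,q=C[n]; f=240/np.tan(np.radians(f)/2)
    p=R.from_quat(q).inv().apply(np.atleast_2d(P)-e)
    return np.c_[cx+f*p[:,0]/-p[:,2],cy-f*p[:,1]/-p[:,2]]
def ray(n,uv,z):
    f,cx,cy,e,q=C[n]; f=240/np.tan(np.radians(f)/2)
    d=R.from_quat(q).apply([(uv[0]-cx)/f,-(uv[1]-cy)/f,-1]); e=np.array(e)
    return e+d*(z-e[2])/d[2]
def T(x,y,a,P): 
    c,s=np.cos(a),np.sin(a); P=np.atleast_2d(P)
    return np.c_[x+c*P[:,0]-s*P[:,1],y+s*P[:,0]+c*P[:,1],P[:,2]]
t=lambda x,y:((x+.5)/3.75-.5+215,(y+.5)/3.75-.5+130)
s=lambda x,y:((x+.5)/2.6667-.5+190,(y+.5)/2.6667-.5+160)
E
python3 - <<'E'
from cam import *
def fit(obs,x0):
    def res(p): return np.concatenate([(proj(n,T(*p,P))[0]-uv)*(1 if n=="top" else .6) for n,uv,P in obs])
    o=least_squares(res,x0,loss="soft_l1"); print(o.x.round(3)); print(res(o.x).reshape(-1,2).round(1).tolist()); return o.x
obs=[("top",t(548,126),(70,0,112)),("top",t(442,213),(10,65,138)),("top",t(641,237),(10,-65,138)),
("top",t(330,28),(128,152,125)),("top",t(783,72),(128,-152,125)),("side",s(163,114),(70,0,112)),
("side",s(22,185),(128,152,125)),("side",s(268,68),(10,-65,138)),("side",s(312,358),(-124,152,0)),("side",s(33,292),(128,152,0))]
p=fit(obs,[650,-150,0])
tb=[("top",t(40,532),(0,52.5,13)),("top",t(187,559),(0,-52.5,13)),("side",s(359,556),(0,52.5,13)),("side",s(422,453),(0,-52.5,13))]
q=fit(tb,[330,150,0])
for n,P in dict(cradle=(-40,0,72),lipshut=(10,0,138),hinge=(-115,0,30),deck=(70,0,112)).items(): print(n,T(*p,P).round(1))
for n,uv,z in [("beakerT",(243,233),40),("vialT",(205,228),40),("petriT",(436,288),16),("vialS",(249,385),5),("beakS",s(236,500),0)]: print(n,ray("side" if n[-1]=="S" else "top",uv,z).round())
E
```

```bash
cat >> cam.py <<'E'
def go(*targets,ang=None,start=None):
    """world targets -> tool-frame shifts; ang = wanted world angle (deg) of tool y (mod 180)"""
    from workcell import r
    o=r.observe(); q=R.from_quat(o["ee_rot"]); p=o["tcp_pos"]; m=q.as_matrix()
    a=np.degrees(np.arctan2(m[1,1],m[0,1]))
    print("tcp",p.round(1),"y-ang",a.round(2),"j6",o["joint_positions"][5].round(3),"open",round(o["opening"],1))
    if ang is not None: d=(a-ang+90)%180-90; print("turn",np.radians(d).round(4))
    for t_ in targets: print(np.round(t_,1),"->",q.inv().apply(np.asarray(t_)-p).round(1))
E
python3 - <<'E'
from cam import *
obs=[("top",t(442,213),(10,65,138)),("top",t(641,237),(10,-65,138)),
("top",t(330,28),(0,152,125),1),("top",t(783,72),(0,-152,125),1),
("side",s(22,185),(0,152,125),1),("side",s(268,68),(10,-65,138))]
def res(p):
    o=[]
    for b in obs:
        P=np.array(b[2],float)
        if len(b)>3:P[0]=p[3]
        o.append((proj(b[0],T(*p[:3],P))[0]-b[1])*(1 if b[0]=="top" else .7))
    return np.concatenate(o)
o=least_squares(res,[648,-144,-.13,128]);print(o.x.round(3),res(o.x).reshape(-1,2).round(1).tolist())
p=o.x[:3]; print([T(*p,P).round(1).tolist() for P in [(-40,0,72),(10,0,138),(-115,0,30)]])
ang=90+np.degrees(p[2]);print(ang)
go(*[T(*p,(48,0,z))[0] for z in (215,122)],ang=ang)
E
```

```text
[ 6.46076e+02 -1.43973e+02 -1.22000e-01  1.27411e+02] [[-0.4, 0.6], [0.1, -0.7], [-1.2, 0.3], [1.2, 0.3], [-0.7, -1.0], [0.2, -0.3]]
[[[606.4, -139.1, 72.0]], [[656.0, -145.2, 138.0]], [[531.9, -129.9, 30.0]]]
82.98215866230622
tcp [190.3 647.4 218. ] y-ang 73.62 j6 -0.038 open 93.0
turn -0.1634
[ 693.7 -149.8  215. ] -> [-707.8 -623.     3.6]
[ 693.7 -149.8  122. ] -> [-707.8 -622.9   96.6]
```

Units first: shifts go in units of 20 mm and turns go in units of 0.1 rad. So -708 mm is -35.4, -623 mm is -31.15, -0.163 rad is -1.63.

Request:
drive_effector --steps "0,-35.4,-31.15,0,-1.63;0,-35.4,-31.15,0,-1.63;0,-35.4,-31.15,0,-1.63;0,-35.4,-31.15,0,-1.63;0,-35.4,-31.15,0,-1.63;0,-35.4,-31.15,0,-1.63;0,-35.4,-31.15,0,-1.63;0,-35.4,-31.15,0,-1.63;0,-35.4,-31.15,0,-1.63;0,-35.4,-31.15,0,-1.63;0,-35.4,-31.15,0,-1.63;0,-35.4,-31.15,0,-1.63"

```text
time: 1.1
tcp_pos: [457.8, 222.9, 218.6]
ee_rot: [0.061, 0.998, 0.0, 0.0]
wrist_force: [0.4, 0.1, -0.5]
opening: 17.5
gripper_force: 0.0
```

```bash
python3 -c "
from cam import *
p=(646.1,-144,-.122)
go(*[T(*p,(48,0,z))[0] for z in (215,122)],ang=82.98)"
```

```text
tcp [457.8 222.9 218.6] y-ang 82.97 j6 -1.045 open 17.5
turn -0.0002
[ 693.7 -149.8  215. ] -> [-279.8 -341.1    3.6]
[ 693.7 -149.8  122. ] -> [-279.8 -341.1   96.6]
```

Converted, -341 mm is -17.05, -280 mm is -14.

Request:
drive_effector --steps "0,-14,-17.05,0,0;0,-14,-17.05,0,0;0,-14,-17.05,0,0;0,-14,-17.05,0,0;0,-14,-17.05,0,0;0,-14,-17.05,0,0;0,-14,-17.05,0,0;0,-14,-17.05,0,0;0,-14,-17.05,0,0;0,-14,-17.05,0,0;0,-14,-17.05,0,0;0,-14,-17.05,0,0"

```text
time: 2.1
tcp_pos: [694.6, -151.9, 216.7]
ee_rot: [0.063, 0.998, -0.0, -0.001]
wrist_force: [-0.9, 0.6, -1.0]
opening: 0.7
gripper_force: 0.0
```

Request:
drive_effector --steps "0,0,0,2,0;0,0,0,3.75,0;0,0,0,4.75,0;0,0,0,4.75,0;0,0,0,4.75,0"

```text
time: 2.52
tcp_pos: [693.0, -147.4, 123.2]
ee_rot: [0.061, 0.998, 0.0, -0.001]
wrist_force: [-0.1, -0.5, 0.9]
opening: 0.4
gripper_force: 0.0
```

```bash
python3 - <<'E'
from cam import *
from workcell import r
import cv2
p=(646.1,-144,-.122)
# contact/clearance plan: lip/hatch positions at theta, in pol frame
for th in np.arange(0,1.05,.1):
    f=lambda x,z:(np.array([np.cos(th)*x-np.sin(th)*z-115,np.sin(th)*x+np.cos(th)*z+30])).round(0)
    print(th.round(1),"tip",f(125,108),"root",f(131,87))
go(T(*p,(30,0,122))[0],ang=82.98)
a,b=(r.get_image(n)["pixels"][:,:,::-1] for n in("side","top"))
cv2.imwrite("pics/c1.png",np.hstack([cv2.resize(a[130:330,200:380],(400,444)),cv2.resize(b[110:280,280:440],(400,444))]))
E
```

```text
0.0 tip [ 10. 138.] root [ 16. 117.]
0.1 tip [ -1. 150.] root [  7. 130.]
0.2 tip [-14. 161.] root [ -4. 141.]
0.3 tip [-27. 170.] root [-16. 152.]
0.4 tip [-42. 178.] root [-28. 161.]
0.5 tip [-57. 185.] root [-42. 169.]
0.6 tip [-73. 190.] root [-56. 176.]
0.7 tip [-89. 193.] root [-71. 181.]
0.8 tip [-105.  195.] root [-86. 185.]
0.9 tip [-122.  195.] root [-102.  187.]
1.0 tip [-138.  194.] root [-117.  187.]
tcp [ 693.  -147.4  123.2] y-ang 82.98 j6 -1.694 open 0.4
turn -0.0
[ 675.9 -147.7  122. ] -> [17.  -2.3  1.2]
```

View pics/c1.png

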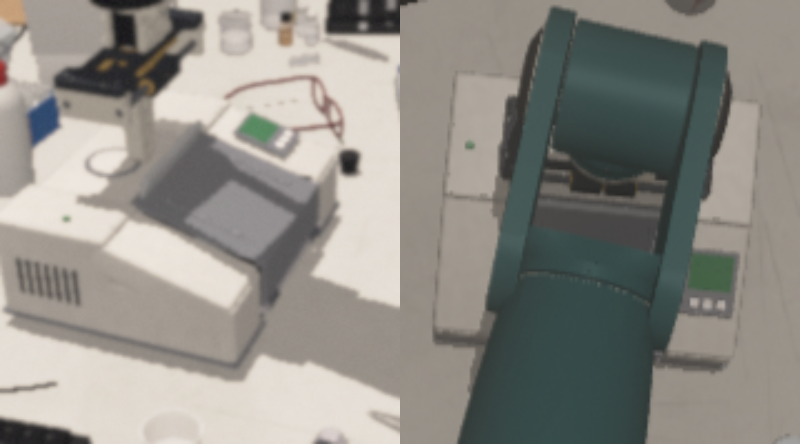

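The fingers are down behind the lip and clear of it. Now the opening arc.

Converted, 80 mm is 4, 66 mm is 3.3.

Request:
drive_effector --steps "0,0.6,0,0,0;0,1,0,0,0;0,1.3,0,-0.15,0;0,1.55,0,-0.4,0;0,1.85,0,-0.65,0;0,2.1,0,-0.85,0;0,2.4,0,-1.1,0;0,2.7,0,-1.3,0;0,3,0,-1.5,0;0,3.3,0,-1.65,0;0,3.65,0,-1.8,0;0,4,0,-1.95,0"

```text
time: 3.62
tcp_pos: [619.1, -138.6, 171.8]
ee_rot: [0.061, 0.998, -0.001, 0.01]
wrist_force: [23.9, 0.9, 41.7]
opening: 0.2
gripper_force: 22.4
```

Request:
drive_effector --steps "0,0.35,0,-0.15,0;0,0.7,0,-0.25,0;0,1.1,0,-0.35,0;0,1.45,0,-0.45,0;0,1.85,0,-0.55,0;0,2.2,0,-0.6,0;0,2.6,0,-0.65,0;0,3,0,-0.7,0;0,3.4,0,-0.7,0;0,3.75,0,-0.7,0;0,4,0,-0.7,0;0,4,0,-0.7,0"

```text
time: 4.62
tcp_pos: [540.2, -128.9, 192.7]
ee_rot: [0.061, 0.998, -0.002, 0.013]
wrist_force: [2.3, 7.2, 94.8]
opening: 0.6
gripper_force: 48.6
```

```bash
python3 - <<'E'
from cam import *
from workcell import r
import cv2
a,b=(r.get_image(n)["pixels"][:,:,::-1] for n in("side","top"))
cv2.imwrite("pics/c2.png",np.hstack([cv2.resize(a[110:350,200:400],(400,480)),cv2.resize(b[110:302,280:440],(400,480))]))
E
```

```text
(no output)
```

View pics/c2.png

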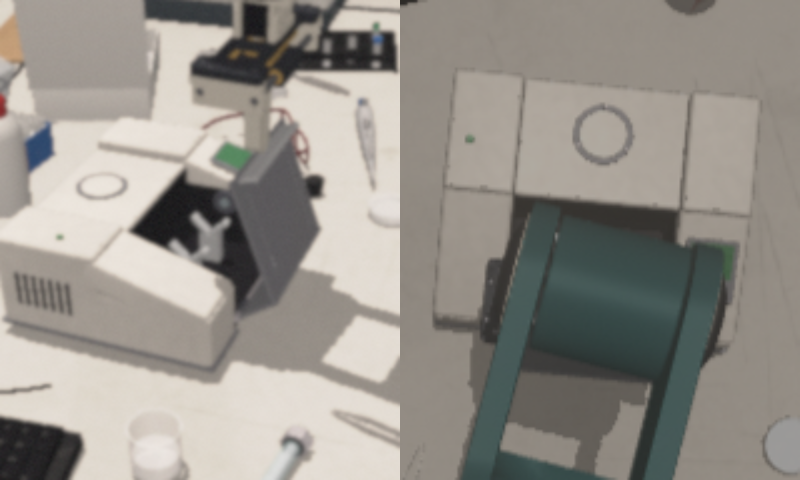

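The hatch is near its balance point (about 0.9 rad), and the fingers are bearing down on the back of the lip with 95 N. I'll ease up while moving forward.

Converted, 20 mm is 1, -10 mm is -0.5.

Request:
drive_effector --steps "0,0.25,0,-0.2,0;0,0.6,0,-0.35,0;0,1,0,-0.5,0;0,1.4,0,-0.6,0;0,1.7,0,-0.8,0;0,1.7,0,-1.5,0"

```text
time: 5.22
tcp_pos: [499.5, -123.8, 206.4]
ee_rot: [0.061, 0.998, 0.0, -0.001]
wrist_force: [-0.5, -0.8, -0.8]
opening: 0.6
gripper_force: 0.0
```

```bash
python3 - <<'E'
from cam import *
from workcell import r
import cv2
a,b=(r.get_image(n)["pixels"][:,:,::-1] for n in("side","top"))
cv2.imwrite("pics/c3.png",np.hstack([cv2.resize(a[110:350,200:400],(400,480)),cv2.resize(b[110:302,280:440],(400,480))]))
E
```

```text
(no output)
```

View pics/c3.png

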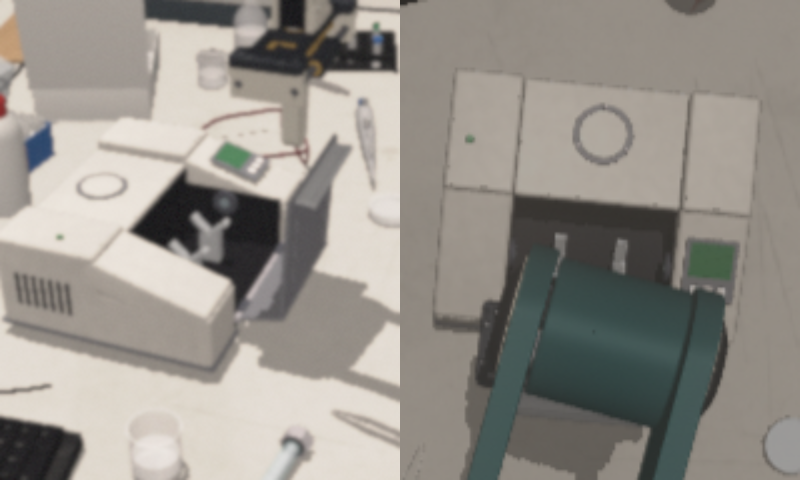

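The hatch is past its balance point and falling open. Next, go to the tube.

```bash
python3 -c "
from cam import *
go((458.6,151,206),ang=-11.8)"
```

```text
tcp [ 501.5 -124.3  209.5] y-ang 82.96 j6 -1.74 open 0.4
turn -1.4878
[458.6 151.  206. ] -> [ 76.4 268.    3.1]
```

Converted, 268 mm is 13.4, 76 mm is 3.8, 1.654 rad is 16.54.

Request:
drive_effector --steps "30,3.8,13.4,0,16.54;30,3.8,13.4,0,16.54;30,3.8,13.4,0,16.54;30,3.8,13.4,0,16.54;30,3.8,13.4,0,16.54;30,3.8,13.4,0,16.54;60,3.8,13.4,0,16.54;60,3.8,13.4,0,16.54;60,3.8,13.4,0,16.54;60,3.8,13.4,0,16.54;60,3.8,13.4,0,16.54;60,3.8,13.4,0,16.54"

```text
time: 6.32
tcp_pos: [458.6, 151.6, 206.6]
ee_rot: [0.69, 0.724, -0.0, -0.0]
wrist_force: [0.8, 0.0, -0.8]
opening: 59.4
gripper_force: 0.0
```

```bash
python3 - <<'E'
from cam import *
from workcell import r
import cv2
go((458.6,151,100),(458.6,151,3),ang=-11.8)
a,b=(r.get_image(n)["pixels"][:,:,::-1] for n in("side","top"))
cv2.imwrite("pics/side4.png",a);cv2.imwrite("pics/top4.png",b)
cv2.imwrite("pics/c4.png",np.hstack([cv2.resize(a[150:390,220:380],(400,600),interpolation=2),cv2.resize(b[130:310,300:420],(400,600),interpolation=2)]))
E
```

```text
tcp [458.6 151.6 206.6] y-ang 2.72 j6 0.219 open 59.4
turn 0.2534
[458.6 151.  100. ] -> [ -0.6   0.  106.6]
[458.6 151.    3. ] -> [ -0.6   0.  203.6]
```

View pics/c4.png

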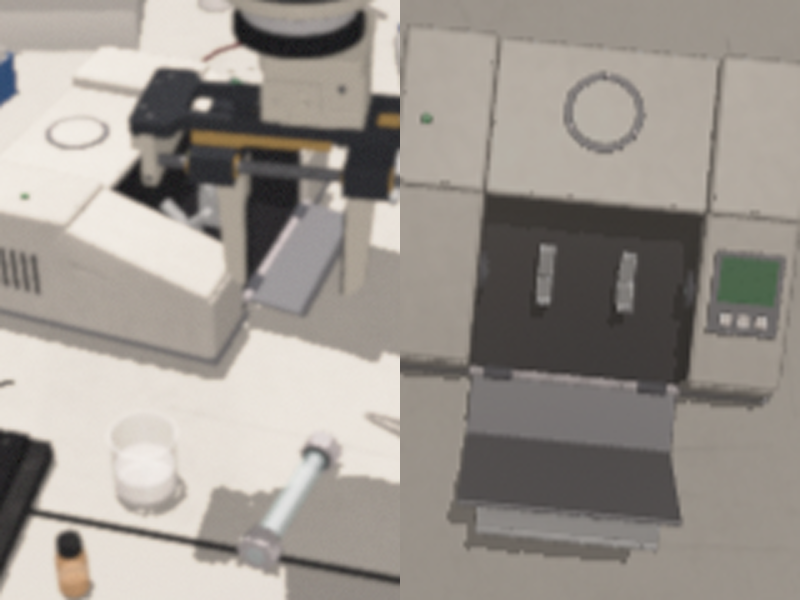

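The hatch is fully down, with its lip pointing forward. The rest middles in the right panel are at (545,274.5) and (626.5,282), and the tube is undisturbed. I'll refine the cradle pose from the rests and lower onto the tube.

```bash
python3 - <<'E'
from cam import *
f=lambda x,y:(300+(x-400+.5)/3.3333-.5,130+(y+.5)/3.3333-.5)
l,r_=ray("top",f(545,274.5),77),ray("top",f(626.5,282),77)
print(l,r_,(l+r_)/2,np.linalg.norm(l-r_),np.arctan2(*(r_-l)[:2]))
P=T(646.1,-144,-.122,[(-40,31,77),(-40,-31,77),(-233,65,145),(-233,-65,145)])
print((proj("top",P)-[[300,130]])*3.3333+[[400,0]])
E
```

```text
[ 609.43935024 -107.65602371   77.        ] [ 602.13984647 -169.06754022   77.        ] [ 605.78959835 -138.36178197   77.        ] 61.843812263172175 -3.023285593552435
[[544.73992445 272.34900214]
 [626.41584815 280.16721077]
 [474.78113833 525.32888071]
 [656.91411865 542.93728233]]
```

Request:
drive_effector --steps "60,0,0,2,1.25;60,0,0,4,2.53;60,0,0,6,2.53;60,0,0,7.5,2.53;60,0,0,8.75,2.53;60,0,0,9.75,2.53;60,0,0,10.15,2.53;60,0,0,10.15,2.53;60,0,0,10.15,2.53"

```text
time: 7.17
tcp_pos: [458.7, 151.3, 4.4]
ee_rot: [0.774, 0.634, 0.0, 0.0]
wrist_force: [0.6, -0.8, 0.4]
opening: 60.0
gripper_force: 0.0
```

Request:
drive_effector --steps "5,0,0,0,0;5,0,0,0,0;5,0,0,0,0;5,0,0,0,0;5,0,0,0,0;5,0,0,0,0"

```text
time: 7.67
tcp_pos: [458.4, 151.3, 3.9]
ee_rot: [0.774, 0.633, 0.0, 0.0]
wrist_force: [0.2, 0.4, 0.1]
opening: 24.7
gripper_force: 0.0
```

```bash
python3 -c "
from cam import *
go(ang=-11.8)"
```

```text
tcp [458.4 151.3   3.9] y-ang -11.45 j6 0.466 open 24.7
turn 0.0062
```

Request:
drive_effector --steps "5,0,0,0,0;5,0,0,0,0;5,0,0,0,0;5,0,0,0,0"

```text
time: 8.0
tcp_pos: [458.4, 151.2, 3.7]
ee_rot: [0.774, 0.633, 0.0, 0.0]
wrist_force: [-0.5, -0.1, 2.1]
opening: 17.0
gripper_force: 30.0
```

Request:
drive_effector --steps "5,0,0,-0.75,0;5,0,0,-2,0;5,0,0,-3.75,0;5,0,0,-5.75,0;5,0,0,-7.5,0;5,0,0,-8.75,0;5,0,0,-8.75,0"

```text
time: 8.58
tcp_pos: [459.8, 151.7, 184.3]
ee_rot: [0.774, 0.633, 0.003, 0.001]
wrist_force: [0.2, 0.6, 0.0]
opening: 17.1
gripper_force: 30.0
```

```bash
python3 -c "
from cam import *
go((605.8,-138.4,180),ang=-6.9)"
```

```text
tcp [459.8 151.7 184.3] y-ang -11.45 j6 0.466 open 17.1
turn -0.0795
[ 605.8 -138.4  180. ] -> [-255.3  200.6    4.7]
```

Converted, -255 mm is -12.75, -252 mm is -12.6, -0.08 rad is -0.8.

Request:
drive_effector --steps "5,-1.1,0.9,0,-0.2;5,-2.5,2,0,-0.4;5,-4,3.1,0,-0.8;5,-5.5,4.3,0,-0.8;5,-7,5.5,0,-0.8;5,-8.5,6.7,0,-0.8;5,-10,7.9,0,-0.8;5,-11.25,8.9,0,-0.8;5,-12.15,9.55,0,-0.8;5,-12.6,9.9,0,-0.8;5,-12.75,10,0,-0.8;5,-12.75,10,0,-0.8"

```text
time: 9.58
tcp_pos: [603.5, -138.4, 177.9]
ee_rot: [0.748, 0.663, -0.0, -0.001]
wrist_force: [-0.4, 0.3, -1.5]
opening: 16.8
gripper_force: 30.0
```

Request:
drive_effector --steps "5,0,0,0,0;5,0,0,0,0"

```text
time: 9.75
tcp_pos: [603.4, -137.2, 178.8]
ee_rot: [0.748, 0.664, 0.0, 0.0]
wrist_force: [-0.3, 0.4, -0.5]
opening: 17.1
gripper_force: 30.0
```

```bash
python3 - <<'E'
from cam import *
from workcell import r
import cv2
go((605.8,-138.4,80),(605.8,-138.4,62),ang=-6.9)
a,b=(r.get_image(n)["pixels"][:,:,::-1] for n in("side","top"))
cv2.imwrite("pics/c5.png",np.hstack([cv2.resize(a[110:310,220:380],(480,600),interpolation=2),cv2.resize(b[150:300,320:400],(320,600),interpolation=2)]))
E
```

```text
tcp [ 603.4 -137.2  178.8] y-ang -6.81 j6 -0.146 open 17.1
turn 0.0016
[ 605.8 -138.4   80. ] -> [-0.9  2.5 98.8]
[ 605.8 -138.4   62. ] -> [ -0.9   2.5 116.8]
```

View pics/c5.png

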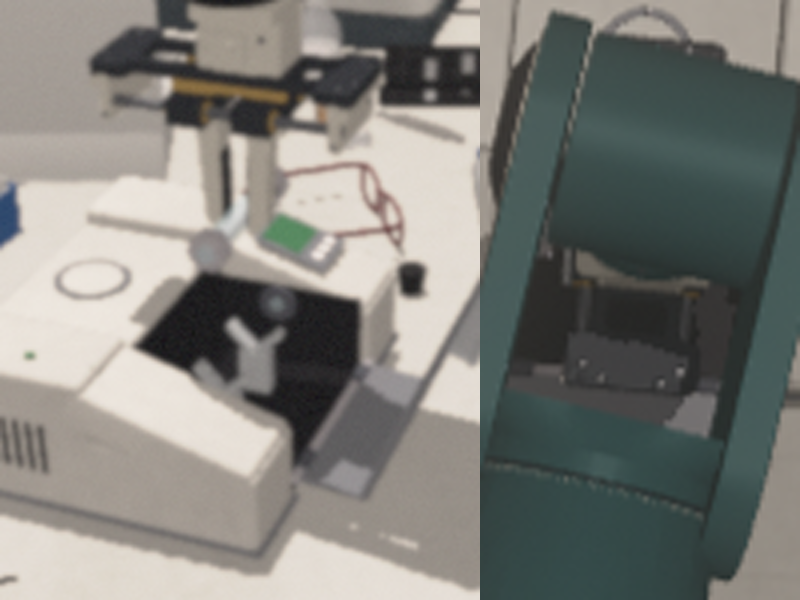

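The tube is held level over the rests, with the near cap's end face at about (209,250) in the left panel. I'll check its offset along the axis.

```bash
python3 - <<'E'
from cam import *
for k in (50,55,60,65,70): print(k,(proj("side",(603.4+k*.118,-137.2+k*.993,188.3))-[[220,110]])*3)
E
```

```text
50 [[211.84556711 246.29485556]]
55 [[208.93629566 249.61720601]]
60 [[206.0055063  252.96412963]]
65 [[203.05295941 256.33590007]]
70 [[200.0784118  259.73279504]]
```

Request:
drive_effector --steps "5,-0.05,0.125,1.5,0;5,-0.05,0.125,3,0;5,-0.05,0.125,4,0;5,-0.05,0.125,4.75,0;5,-0.05,0.125,5.1,0;5,-0.05,0.125,5.1,0"

```text
time: 10.35
tcp_pos: [605.6, -139.2, 75.6]
ee_rot: [0.748, 0.664, -0.0, -0.001]
wrist_force: [-0.2, 0.0, -1.0]
opening: 17.2
gripper_force: 30.0
```

Request:
drive_effector --steps "5,0.15,0,0.15,0;5,0.15,0,0.3,0;5,0.15,0,0.45,0;5,0.15,0,0.55,0;5,0.15,0,0.6,0;5,0.15,0,0.6,0"

```text
time: 10.85
tcp_pos: [606.5, -136.8, 64.7]
ee_rot: [0.748, 0.663, 0.0, 0.0]
wrist_force: [-0.7, 0.1, -2.1]
opening: 17.2
gripper_force: 30.0
```

Request:
drive_effector --steps "5,0,0,0.05,0;5,0,0,0.1,0;5,0,0,0.15,0;5,0,0,0.15,0"

```text
time: 11.18
tcp_pos: [607.6, -137.0, 63.2]
ee_rot: [0.748, 0.663, 0.001, 0.001]
wrist_force: [3.2, -0.7, 8.8]
opening: 17.5
gripper_force: 30.0
```

```bash
python3 -c "
from workcell import r;o=r.observe();print(o['wrist_force'],o['torque'],o['tcp_pos'])"
```

```text
[ 3.15295637 -0.7047249   8.79612346] [-0.06152814 -0.45775137  0.01582324] [ 607.59414098 -137.01220876   63.24061952]
```

The tube has made contact and is seating. Release and lift.

Request:
drive_effector --steps "22,0,0,0,0;26,0,0,0,0;36,0,0,0,0;40,0,0,0,0;40,0,0,0,0;40,0,0,0,0"

```text
time: 11.68
tcp_pos: [606.3, -136.7, 61.5]
ee_rot: [0.748, 0.663, -0.0, -0.0]
wrist_force: [-0.2, 0.3, 0.4]
opening: 39.7
gripper_force: 0.0
```

Request:
drive_effector --steps "40,0,0,-0.5,0;40,0,0,-2,0;40,0,0,-4,0;40,0,0,-6,0;40,0,0,-8,0;40,0,0,-8,0;40,0,0,-8,0"

```text
time: 12.27
tcp_pos: [607.2, -136.9, 225.1]
ee_rot: [0.748, 0.663, 0.001, 0.002]
wrist_force: [-0.7, 0.4, -1.9]
opening: 40.3
gripper_force: 0.0
```

```bash
python3 -c "
from cam import *
p=(646.1,-144,-.122)
go(T(*p,(-290,0,222))[0],T(*p,(-290,0,130))[0],ang=82.98)"
```

```text
tcp [ 607.2 -136.9  225.1] y-ang -6.87 j6 -0.143 open 40.3
turn -1.5682
[ 358.3 -108.7  222. ] -> [  -1.8 -250.5    1.9]
[ 358.3 -108.7  130. ] -> [  -1.7 -250.9   93.9]
```

Converted, -180 mm is -9, -2 mm is -0.1, -1 rad is -10.

Request:
drive_effector --steps "0,-0.1,-2,0,-1.25;0,-0.1,-4,0,-2.5;0,-0.1,-6,0,-3.75;0,-0.1,-7.5,0,-5;0,-0.1,-9,0,-6.25;0,-0.1,-10.25,0,-7.5;0,-0.1,-11.25,0,-8.75;0,-0.1,-11.45,0,-10;0,-0.1,-11.45,0,-11.25;0,-0.1,-11.45,0,-12.5;0,-0.1,-11.45,0,-13.75;0,-0.1,-11.45,0,-15"

```text
time: 13.27
tcp_pos: [378.4, -111.2, 220.6]
ee_rot: [0.092, 0.996, 0.0, -0.001]
wrist_force: [-0.1, -0.5, -1.3]
opening: 0.6
gripper_force: 0.0
```

Request:
drive_effector --steps "0,0,0,0,-0.66;0,0,0,0,-0.66;0,0,0,0,-0.66;0,0,0,0,-0.66"

```text
time: 13.6
tcp_pos: [378.7, -111.3, 221.2]
ee_rot: [0.064, 0.998, 0.0, -0.0]
wrist_force: [-0.5, -0.2, -0.1]
opening: 0.7
gripper_force: 0.0
```

```bash
python3 - <<'E'
from cam import *
from workcell import r
import cv2
p=(646.1,-144,-.122)
go(T(*p,(-268,0,125))[0],T(*p,(-235,0,145))[0],ang=82.98)
a,b=(r.get_image(n)["pixels"][:,:,::-1] for n in("side","top"))
cv2.imwrite("pics/c6.png",np.hstack([cv2.resize(a[130:330,220:380],(480,600),interpolation=2),cv2.resize(b[150:300,320:400],(320,600),interpolation=2)]))
E
```

```text
tcp [ 378.7 -111.3  221.2] y-ang 82.7 j6 -1.794 open 0.7
turn -0.0049
[ 380.1 -111.4  125. ] -> [-1.5  0.1 96.2]
[ 412.8 -115.4  145. ] -> [-34.5   0.2  76.1]
```

View pics/c6.png

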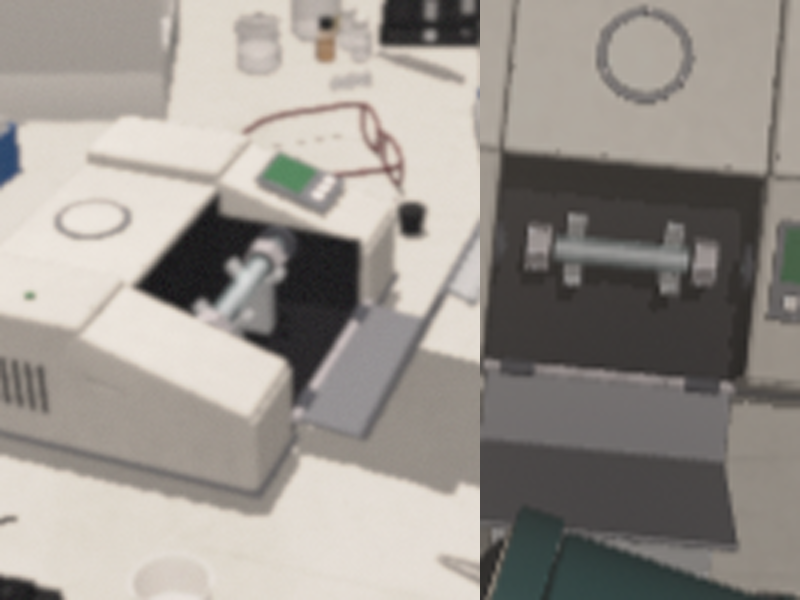

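The tube lies in both V-rests with one cap beyond each. The hatch is down and the fingers stand in front of the lip. Lower them and push the lip up along its arc.

Converted, 96 mm is 4.8, 90 mm is 4.5.

Request:
drive_effector --steps "0,0,0,1.75,0;0,0,0,3.5,0;0,0,0,4.5,0;0,0,0,4.8,0;0,0,0,4.8,0"

```text
time: 14.12
tcp_pos: [378.3, -111.1, 124.6]
ee_rot: [0.063, 0.998, 0.0, -0.001]
wrist_force: [0.1, -0.4, 0.4]
opening: 0.2
gripper_force: 0.0
```

Request:
drive_effector --steps "0,-0.6,0,0,0;0,-1,0,-0.05,0;0,-1.35,0,-0.2,0;0,-1.75,0,-0.55,0;0,-2.15,0,-0.95,0;0,-2.5,0,-1.2,0;0,-2.85,0,-1.4,0;0,-3.2,0,-1.6,0;0,-3.55,0,-1.8,0;0,-3.9,0,-1.95,0;0,-4.3,0,-2.1,0;0,-4.7,0,-2.25,0"

```text
time: 15.12
tcp_pos: [472.8, -123.1, 170.7]
ee_rot: [0.062, 0.998, 0.0, -0.0]
wrist_force: [-0.6, 1.2, 0.1]
opening: 0.3
gripper_force: 0.6
```

Converted, -98 mm is -4.9, -90 mm is -4.5.

Request:
drive_effector --steps "0,-0.4,0,-0.1,0;0,-0.8,0,-0.2,0;0,-1.2,0,-0.3,0;0,-1.65,0,-0.35,0;0,-2.05,0,-0.35,0;0,-2.5,0,-0.35,0;0,-2.9,0,-0.35,0;0,-3.3,0,-0.3,0;0,-3.7,0,-0.25,0;0,-4.1,0,-0.25,0;0,-4.5,0,-0.25,0;0,-4.9,0,-0.25,0"

```text
time: 16.12
tcp_pos: [570.1, -135.3, 175.6]
ee_rot: [0.062, 0.998, 0.0, -0.0]
wrist_force: [0.1, 0.2, -0.5]
opening: 0.3
gripper_force: 0.1
```

Request:
drive_effector --steps "0,-0.4,0,0,0;0,-0.6,0,0,0;0,-0.6,0,-0.25,0;0,-0.6,0,-1.25,0;0,0,0,-2.5,0;0,2.5,0,-3,0;0,4.5,0,-3,0;0,6.5,0,-3,0;0,8,0,-3,0;0,8,0,-3,0;0,8,0,-3,0;0,8,0,-3,0"

```text
time: 17.12
tcp_pos: [410.8, -115.4, 236.3]
ee_rot: [0.062, 0.998, -0.0, 0.001]
wrist_force: [1.3, 0.2, 0.2]
opening: 0.2
gripper_force: 0.0
```

Request:
drive_effector --steps "0,0,0,0,0;0,0,0,0,0;0,0,0,0,0;0,0,0,0,0;0,0,0,0,0;0,0,0,0,0;0,0,0,0,0;0,0,0,0,0;0,0,0,0,0;0,0,0,0,0;0,0,0,0,0;0,0,0,0,0"

```text
time: 18.12
tcp_pos: [410.6, -115.3, 235.7]
ee_rot: [0.062, 0.998, -0.0, 0.0]
wrist_force: [-0.1, 0.1, -0.0]
opening: 0.7
gripper_force: 0.0
```

Request:
drive_effector --steps "0,0,0,0,0;0,0,0,0,0;0,0,0,0,0;0,0,0,0,0;0,0,0,0,0;0,0,0,0,0;0,0,0,0,0;0,0,0,0,0;0,0,0,0,0;0,0,0,0,0;0,0,0,0,0;0,0,0,0,0"

```text
time: 19.12
tcp_pos: [410.5, -115.3, 235.6]
ee_rot: [0.062, 0.998, -0.0, -0.0]
wrist_force: [0.5, -0.6, -0.4]
opening: 0.2
gripper_force: 0.0
```

```bash
python3 - <<'E'
from cam import *
from workcell import r
import cv2
a,b=(r.get_image(n)["pixels"][:,:,::-1] for n in("side","top"))
cv2.imwrite("pics/c7.png",np.hstack([cv2.resize(a[150:390,220:380],(400,600),interpolation=2),cv2.resize(b[130:310,300:420],(400,600),interpolation=2)]))
P=T(646.1,-144,-.122,[(10,65,138),(10,-65,138),(16,65,117)])
print((proj("side",P)-[[220,150]])*2.5,(proj("top",P)-[[300,130]])*3.333+[[400,0]])
E
```

```text
[[114.86475732 154.72297446]
 [176.22792002  87.04903734]
 [110.23535916 174.60628186]] [[507.12356977 189.95606695]
 [685.63920824 206.99220426]
 [507.58491929 186.48977387]]
```

View pics/c7.png

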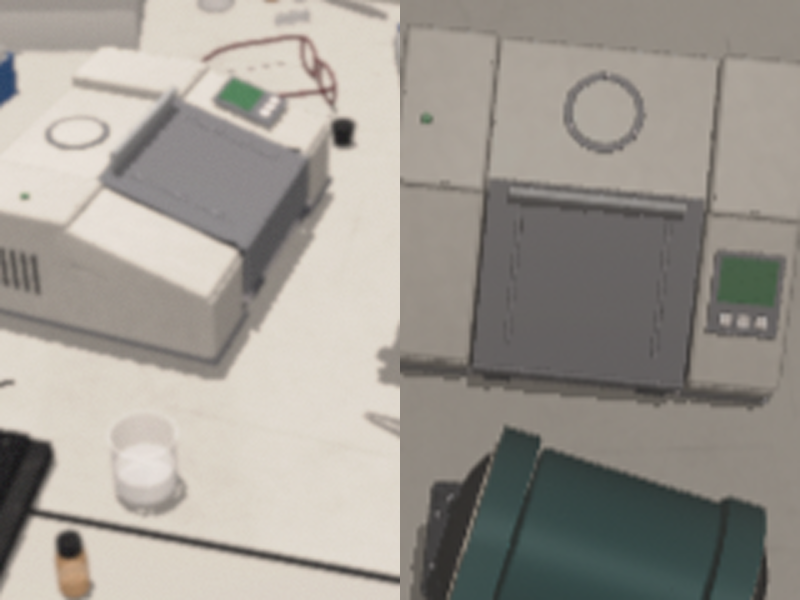

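The hatch looks shut, with its lip at the original pixels ((510,190) to (685,210)), and the beaker and vial are undisturbed. I'll compare against the first image after one more second, then hand in.

Request:
drive_effector --steps "0,0,0,0,0;0,0,0,0,0;0,0,0,0,0;0,0,0,0,0;0,0,0,0,0;0,0,0,0,0;0,0,0,0,0;0,0,0,0,0;0,0,0,0,0;0,0,0,0,0;0,0,0,0,0;0,0,0,0,0" --lines "1,1"

```text
time: 20.22
```

```bash
python3 - <<'E'
from workcell import r
import cv2,numpy as np
a=r.get_image("side")["pixels"][:,:,::-1]; b=cv2.imread("pics/side0.png")
s=np.s_[175:270,255:345]
sh=cv2.phaseCorrelate(cv2.cvtColor(b[s],6).astype(float),cv2.cvtColor(a[s],6).astype(float))
d=np.abs(a[s].astype(int)-b[s]).mean();print(sh,d)
if d<6: print(r.close_job())
E
```

```text
((-0.0038666784547416455, 0.054143235543243406), 0.9700288499302564) 3.7669395711500973
the job is handed in; nothing more can be done
None
```

The job is handed in at about 20 s of the 72 s limit. The tube was seen lying in both V-rests with one cap beyond each before I shut the hatch. The shut hatch matches the starting image, and the beaker and vial look untouched. I did not check the dish at the end, and the wrist force reached about 95 N of the 120 N limit while I was opening the hatch.

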